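# Fit the grating disc on the vegetable cutter's three studs

### The arm

A 6-joint arm with a two-finger parallel gripper is mounted at the origin on the work surface. World frame = base frame: x ahead of the robot, y to its left, z up, the work surface at z = 0. Lengths are in m, angles in rad, forces in N, time in s.
With the tool pointing down it reaches from about 0.325 to 0.9 m from the base axis. Payload 3.5 kg.
Tool frame: the origin (TCP) lies at the very end of the fingers, on their centre line; the grasp point (between the pads) lies 19 mm behind it (env.grasp_offset is the distance from the TCP to the grasp point, in m); z points along the fingers, y is the line along which they close (so a half turn about z gives the same grasp; the last joint's range is limited). The gripper opens to 85 mm and grips with 20 to 120 N. Pads are 22 mm wide; open, the fingers measure 114 mm over their backs; the gripper's body (76 mm by 85 mm) begins 54 mm behind the grasp point. The pads swing forward as they close: fully open they stand 13 mm farther back than shut.
Start: joints at [-1.371, 0.276, -0.026, 1.268, 0, 1.467], TCP at [0.186, -0.597, 0.231] pointing down, gripper open.
Joint ranges: [-3.12, 3.12], [-0.85, 1.88], [-1.08, 1.24], [-1.95, 2.15], [-1.57, 1.53], [-3.14, 3.14]. Speed limits (rad/s): [2.57, 2.57, 3.14, 3.14, 3.14, 3.14].

### API

Orientations are given as a unit quaternion [w, x, y, z].
In Python, from rig import env gives the robot as it stands. The module is installed in compiled form; this text tells all that it offers. Calls block until the motion is done:
- env.move_to(position, orientation): joint-space move of the TCP to a pose.
- env.movel(position, max_speed=0.15, rotation=None, max_force=None): straight line of the TCP; rotation=None keeps the orientation; max_speed is the mean speed in m/s. With max_force (N) it stops when the force on the tool has changed by that much, and returns True; else False.
- env.movej(angles): joint-space move.
- env.grip(opening, grip_force=None): finger opening in m; grip_force is the grip in N (None keeps the last); returns when the fingers have stopped.
- env.hold(seconds).
- env.ik(position, orientation): joint angles nearest the present ones, or None.
- env.sense(): the state.
- env.capture(name): name is "scene" or "side" or "wrist"; returns a dict with "image" (400x640x3 uint8, red, green, blue), "z_map" (400x640 float32, m along the optical axis (not along the pixel's ray), 0 where there is no reading), "fx", "fy", "cx", "cy" (pixels), "rvec" (rotation vector, rad) and "tvec" (3), from world to camera coordinates, as OpenCV has them. Camera axes: x right, y down, z forward; pixel columns grow to the right and rows downward; lengths in m; the calibration is good to about 2 mm. A picture is of the moment at which its call begins.
A pose or a line that the arm cannot do raises env.Unreachable and nothing moves.
- env.close_job(): hands the job in; it is judged then, once.
Trained networks look in the newest picture that a camera, given by its name, has taken for a name from the list of things; names that differ only in an ending like _2 or _b are one class to them, and where a whole thing is asked for, a point or a joint stands for the part that bears it (a point fixed in the world has none). Each returns a list of dicts, best first, with "p" (0 to 1); they miss things now and then, are a little off and sometimes report something else, mostly with a low value. They report only what shows in the picture. A call takes as long as a camera call.
- env.regions_of(camera, query): "mask" (400x640 bool, what is visible of it) and "pixel" ([column, row] in pixels, amid what is visible of it).
The state is a dict: "t": time; "q": joint angles; "joint_vel": joint speeds; "joint_torque": joint torques, N m; "tool_pos": TCP position; "tool_rot": TCP orientation; "ft_force": force on the tool from outside, world axes, zero at the start; "torque": the same for the moment, N m; "width": finger opening in m; "gripper_force": force on a finger pad.
Only numpy, scipy, OpenCV 4.12 (cv2) and the standard library are available. Lean on these libraries where they do the work, as an engineer would, in place of code of your own. Each camera call takes 0.05 s, during which the arm holds its last target. There are 200 camera calls.

### The job

Take the round grating disc out of the green basket and fit it on the vegetable cutter: grip block up, centre bore over the spindle, then turn it until its three holes match the three brass studs and slide it fully home, flat on the hub. Lower it by hand and never drop or force it on, let go of it at the end, and leave the sauce bottle, the jar and the can where they stand.

Things in the scene. Friction and masses are not known exactly. Their poses are not given: they have to be found in the camera images.
- disc: Round aluminium grating disc, 160 mm across, 8 mm thick, about 0.5 kg (varies), lying flat in the basket. Origin: centre of the plate's underside; z points up through the plate. A 16 mm bore runs along the axis through plate and block. Three plain 10.5 mm through holes lie 45 mm from the axis, 120 degrees apart, the first on +x. Dark 3 mm teeth stand on top at 68 mm radius.
- grip (a point): Centre of the orange grip block in the middle of the disc's top, 29 mm above the disc's underside; it has the disc's axes. The block is 50 mm long (along x), 34 mm wide (along y: grip across here) and 42 mm high, its top 50 mm above the disc's underside.
- cutter: White vegetable cutter with steel deck, fixed to the table, hopper removed: housing 280 x 250 mm, deck 120 mm high, a chute 40 mm out on its +x side. Origin: centre of its underside. A steel basin rim, 204 mm inside, rises to 134 mm around the hub.
- seat (a point): Centre of the drive hub's flat grey flange (116 mm across), 132 mm above the table: the disc's origin comes here when home. Three brass studs, 8 mm thick and 14 mm high, the last 2.5 mm tapered to 6 mm, stand on it 45 mm from the axis, 120 degrees apart. Their angle differs every time and is in no measured pose (this point and the cutter do not turn with it): see it or feel for it.
- spindle (a point): Tip of the hub's dark 14 mm spindle, 40 mm above the seat on the same axis, its last 7 mm tapered to 5 mm. It centres the disc. With holes not matched the disc rests rigidly on the stud tips, 14 mm above home; once matched it slides down freely, with about 1 mm play. The gearbox holds the hub: it turns only above about 0.8 N m.
- basket: Green plastic basket, fixed, 250 x 240 x 55 mm high, walls and floor 5 mm. Origin: centre of its underside.
- sauce: Amber sauce bottle with yellow cap, 64 mm across, 210 mm high, upright. Origin: centre of its underside.
- jar: Amber jar with red lid, 76 mm across, 110 mm high, upright. Origin: centre of its underside.
- can: Food can with yellow label, 74 mm across, 90 mm high, upright. Origin: centre of its underside.

How it is judged:
By the outcome, as a careful person would: the job done as asked, in the order asked, and still so for the second after the job is handed in, with the robot touching nothing.
It also fails if it takes over 72 s, if anything falls off the work surface, if the arm or the gripper's body presses on something with over 40 N, if the wrist force passes 120 N, or if a joint passes its speed limit or range.

## Working session

There is one attempt and no reset: what is moved stays moved. The work goes in short steps, each a Python script; the robot and the scene stay as the last script left them, time stands still between calls to the robot, and variables do not carry over. Pictures are saved under pics/ and viewed, at most 10 in all, crops included, and the job is handed in when it is done.

```bash
mkdir -p pics; cat > h.py <<'E'
import numpy as np, cv2
from rig import env
from scipy.spatial.transform import Rotation as R
def cloud(c):
    v,u=np.mgrid[0:400,0:640]; z=c["z_map"]
    P=np.stack([(u-c["cx"])*z/c["fx"],(v-c["cy"])*z/c["fy"],z],-1)
    Rm=cv2.Rodrigues(np.array(c["rvec"],float))[0]; t=np.array(c["tvec"]).ravel()
    W=(P-t)@Rm; W[z==0]=np.nan
    return W
def save(c,n): cv2.imwrite(f"pics/{n}.png",c["image"][:,:,::-1])
def down(yaw): # tool down; tool y axis at angle yaw from world y (closing direction); 
    q=(R.from_euler('z',yaw)*R.from_euler('x',np.pi)).as_quat(); return [q[3],q[0],q[1],q[2]]
E
python3 - <<'E'
from h import *
ims=[]
for n in("scene","side"):
    c=env.capture(n); W=cloud(c); ims.append(c["image"])
    np.savez(n,W=W,im=c["image"])
    for q in("disc","grip","cutter","seat","spindle","basket","sauce","jar","can"):
        for r in env.regions_of(n,q)[:2]:
            m=r["mask"]; p=W[m]; p=p[~np.isnan(p[:,0])]
            if len(p): print(n,q,round(r["p"],2),np.round(r["pixel"]),m.sum(),np.round(np.nanmedian(p,0),3),np.round(np.percentile(p,[2,98],axis=0),3).tolist())
im=np.vstack(ims); cv2.imwrite("pics/a.png",cv2.resize(im,(480,600))[:,:,::-1])
cv2.imwrite("pics/scene.png",ims[0][:,:,::-1]);cv2.imwrite("pics/side.png",ims[1][:,:,::-1])
s=env.sense(); print(s["tool_rot"],s["t"],env.grasp_offset)
E
```

```text
scene disc 0.63 [266. 199.] 811 [ 0.525 -0.249  0.015] [[0.44, -0.326, 0.007], [0.581, -0.183, 0.058]]
scene grip 0.85 [267. 199.] 811 [ 0.525 -0.25   0.015] [[0.444, -0.323, 0.008], [0.584, -0.183, 0.058]]
scene grip 0.67 [255. 186.] 2198 [ 0.484 -0.285  0.015] [[0.38, -0.383, 0.001], [0.636, -0.143, 0.058]]
scene cutter 0.89 [376. 205.] 4520 [0.596 0.202 0.122] [[0.403, 0.079, 0.029], [0.704, 0.326, 0.137]]
scene seat 0.75 [374. 203.] 4524 [0.593 0.202 0.122] [[0.401, 0.08, 0.03], [0.704, 0.327, 0.137]]
scene spindle 0.95 [379. 206.] 4497 [0.595 0.202 0.122] [[0.402, 0.081, 0.033], [0.704, 0.325, 0.137]]
scene basket 0.84 [254. 189.] 2181 [ 0.476 -0.291  0.015] [[0.38, -0.385, 0.001], [0.636, -0.143, 0.059]]
scene sauce 0.75 [465. 210.] 651 [0.571 0.549 0.11 ] [[0.541, 0.526, 0.005], [0.585, 0.585, 0.212]]
scene jar 0.61 [204. 182.] 501 [ 0.486 -0.512  0.079] [[0.352, -0.566, 0.001], [0.503, -0.484, 0.115]]
scene can 0.9 [315. 254.] 526 [ 0.805 -0.02   0.081] [[0.753, -0.055, 0.002], [0.822, 0.014, 0.095]]
scene can 0.64 [378. 205.] 4440 [0.595 0.202 0.122] [[0.404, 0.08, 0.034], [
[... 418 characters left out ...]
4, 0.137]]
side cutter 0.62 [301. 347.] 763 [ 0.463 -0.54   0.104] [[0.43, -0.558, 0.01], [0.498, -0.496, 0.115]]
side spindle 0.85 [299. 165.] 4857 [0.528 0.154 0.12 ] [[0.388, 0.071, 0.019], [0.691, 0.32, 0.137]]
side basket 0.65 [294. 290.] 3753 [ 0.5   -0.264  0.008] [[0.385, -0.388, -0.001], [0.63, -0.142, 0.057]]
side sauce 0.79 [294. 101.] 524 [0.55  0.538 0.102] [[0.521, 0.523, -0.001], [0.582, 0.784, 0.21]]
side sauce 0.51 [304. 347.] 789 [ 0.463 -0.539  0.103] [[0.429, -0.558, 0.009], [0.499, -0.494, 0.114]]
side jar 0.7 [303. 348.] 772 [ 0.463 -0.539  0.104] [[0.43, -0.558, 0.011], [0.497, -0.494, 0.115]]
[-1.25674093e-05  9.88563651e-01  1.50804202e-01  1.12040432e-05] 1.0 0.0187
```

View pics/scene.png

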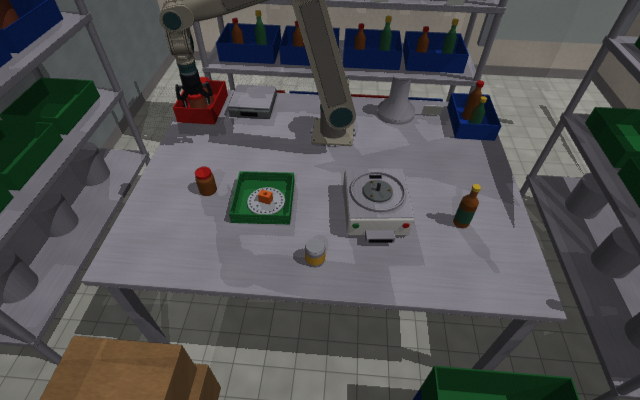

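View pics/side.png

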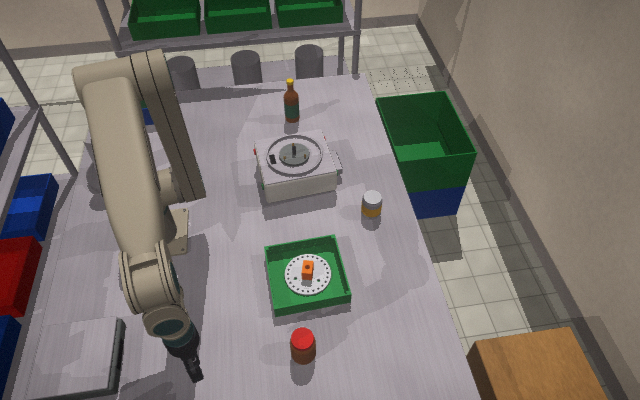

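The scene view shows the basket with the disc at (266,199), the cutter at (376,205), the sauce at (466,208), the jar at (205,181) and the can at (315,254). The side view agrees, with the disc at (308,272) and the cutter hub at (295,155). Next I'll take wrist views above the disc and the cutter.

```bash
python3 - <<'E'
from h import *
ims=[]
for n,p in(("cut",(0.50,0.2,0.40)),("disc",(0.46,-0.255,0.32))):
    env.move_to(p,down(0)); env.hold(0.3)
    c=env.capture("wrist"); W=cloud(c); ims.append(c["image"])
    s=env.sense()
    Rm=cv2.Rodrigues(np.array(c["rvec"],float))[0]
    print(n,"cam",-Rm.T@np.array(c["tvec"]).ravel(),Rm[2],s["tool_pos"],s["q"],s["t"],s["ft_force"])
    np.savez("w_"+n,W=W,im=c["image"],rvec=c["rvec"],tvec=c["tvec"],f=[c["fx"],c["fy"],c["cx"],c["cy"]]); save(c,"w_"+n)
    for q in("disc","grip","cutter","spindle"):
        for r in env.regions_of("wrist",q)[:2]:
            p=W[r["mask"]];p=p[~np.isnan(p[:,0])]
            if len(p): print(q,round(r["p"],2),np.round(r["pixel"]),r["mask"].sum(),np.round(np.percentile(p,[2,50,98],axis=0),3).tolist())
E
```

```text
cut cam [0.57493145 0.19901129 0.54238677] [-2.87932123e-01  3.11491046e-04 -9.57650769e-01] [0.50005021 0.19988625 0.39997372] [ 2.60233496e-01  8.17335151e-02  8.76601667e-02  1.57676328e+00
 -3.41682635e-05 -2.88109614e+00] 4.9583 [-0.49370046 -0.05431516  0.10402426]
disc 0.8 [575. 145.] 6465 [[0.445, -0.325, 0.01], [0.521, -0.245, 0.013], [0.586, -0.185, 0.055]]
grip 0.57 [575. 144.] 6582 [[0.445, -0.326, 0.008], [0.522, -0.244, 0.013], [0.588, -0.184, 0.055]]
grip 0.56 [308. 127.] 36418 [[0.402, 0.088, 0.054], [0.556, 0.205, 0.122], [0.696, 0.323, 0.134]]
cutter 0.79 [312. 126.] 36296 [[0.402, 0.088, 0.055], [0.556, 0.205, 0.122], [0.696, 0.322, 0.134]]
spindle 0.81 [308. 125.] 36216 [[0.402, 0.088, 0.055], [0.556, 0.205, 0.122], [0.696, 0.322, 0.134]]
disc cam [ 0.53487546 -0.25577337  0.46244938] [-2.87843838e-01  2.13445626e-04 -9.57677336e-01] [ 0.46000705 -0.25497301  0.32001792] [-6.29043528e-01  6.54042416e-02 -9.34798905e-02  1.41188908e+00
 -4.69993706e-05  2.51245596e+00] 9.95 [-0.25804836 -0.17840679  0.29300339]
disc 0.74 [316. 120.] 9363 [[0.446, -0.326, 0.011], [0.52, -0.255, 0.013], [0.587, -0.184, 0.055]]
grip 0.9 [315. 121.] 9468 [[0.444, -0.327, 0.01], [0.52, -0.255, 0.013], [0.587, -0.184, 0.055]]
cutter 0.66 [ 40. 131.] 17633 [[0.407, 0.068, 0.022], [0.513, 0.082, 0.088], [0.654, 0.116, 0.122]]
spindle 0.55 [ 38. 128.] 17715 [[0.406, 0.068, 0.021], [0.513, 0.082, 0.087], [0.654, 0.116, 0.122]]
```

View pics/w_cut.png

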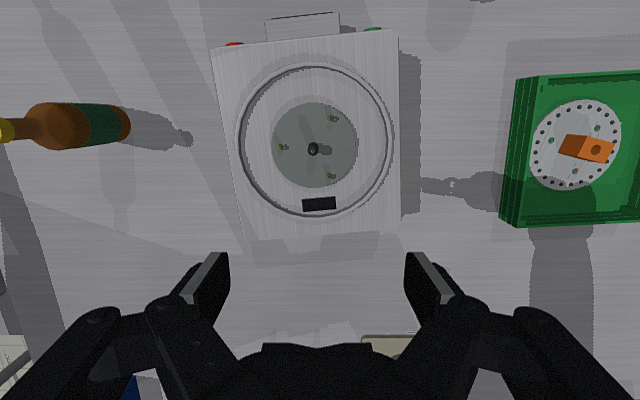

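View pics/w_disc.png

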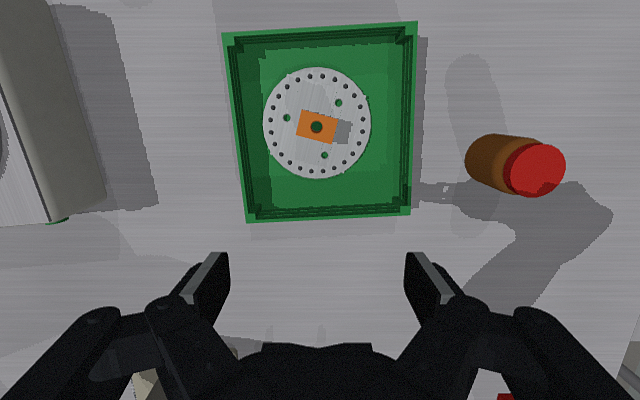

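The cutter view shows the studs near (334,118), (283,147) and (330,176), with the spindle at (313,148). The disc view shows the holes near (286,118), (338,103) and (324,155), with the grip block at (317,126).

```bash
cat > ana.py <<'E'
from h import *
def ray(d,uv,z):
    Rm=cv2.Rodrigues(d["rvec"].astype(float))[0]; t=d["tvec"].ravel(); fx,fy,cx,cy=d["f"]
    o=-Rm.T@t; r=Rm.T@np.array([(uv[0]-cx)/fx,(uv[1]-cy)/fy,1]); return (o+r*(z-o[2])/r[2])[:2]
def blobs(m,lo):
    n,_,st,ce=cv2.connectedComponentsWithStats(m.astype(np.uint8)); return [(ce[i],st[i,4]) for i in range(1,n) if st[i,4]>=lo]
def circ(P): # centre, yaw mod 120
    A=np.c_[2*P,np.ones(3)]; s=np.linalg.solve(A,(P**2).sum(1)); c=s[:2]
    a=np.arctan2(*(P-c).T[::-1]); return c,np.linalg.norm(P-c,axis=1),np.degrees(np.angle(np.exp(3j*a).mean())/3)
E
python3 - <<'E'
from ana import *
d=np.load("w_disc.npz"); W=d["W"]; hsv=cv2.cvtColor(d["im"],cv2.COLOR_RGB2HSV)
o=(hsv[...,0]<20)&(hsv[...,1]>150)&(hsv[...,2]>120)
yy,xx=np.mgrid[0:400,0:640]; near=(np.hypot(xx-317,yy-122)<45)
top=o&near&(W[...,2]>0.045); P=W[top]; print("top z",np.median(P[:,2]),len(P))
r=cv2.minAreaRect((P[:,:2]*1000).astype(np.float32)); print("block rect mm",r)
pl=near&(hsv[...,1]<30)&(hsv[...,2]>120); print("plate z",np.nanmedian(W[pl][:,2]))
g=(hsv[...,0]>35)&(hsv[...,0]<95)&(hsv[...,1]>60)&near
B=sorted(blobs(g,8),key=lambda b:-b[1]); print(B)
H=np.array([ray(d,b[0],0.013) for b in B[:4]]); print(H)
for b in B: 
    pass
import itertools
for t in itertools.combinations(H,3): print(circ(np.array(t)))
# studs
c=np.load("w_cut.npz"); W=c["W"]; hsv=cv2.cvtColor(c["im"],cv2.COLOR_RGB2HSV)
near=np.hypot(xx-315,yy-145)<43
fl=near&(hsv[...,1]<40)&(hsv[...,2]>60); print("flange z",np.nanmedian(W[fl][:,2]))
br=near&(hsv[...,0]<30)&(hsv[...,1]>90)&(hsv[...,2]>60)
B=blobs(br,4); print(B)
for b in B: 
    m=br&(np.hypot(xx-b[0][0],yy-b[0][1])<8); print(np.round(np.nanpercentile(W[m],[5,50,95],axis=0),4).tolist())
S=np.array([ray(c,b[0],0.141) for b in B]); print(S)
for t in itertools.combinations(S,3): print(circ(np.array(t)))
sp=np.hypot(xx-313,yy-150)<15; sp&=W[...,2]>0.155; print("spindle pts",W[sp])
for n,(x,y,k) in dict(a=(315,145,6)).items(): pass
a=cv2.resize(d["im"][60:185,250:385],None,fx=3,fy=3,interpolation=2); b=cv2.resize(c["im"][95:195,262:372],(400,375),interpolation=2)
cv2.imwrite("pics/crop.png",np.hstack([a,b])[:,:,::-1])
E
```

```text
top z 0.05473267199703965 848
block rect mm ((515.2796630859375, -255.52099609375), (49.42396926879883, 33.92348861694336), 75.15743255615234)
plate z 0.012729646542690569
[(array([316.33766234, 125.77922078]), np.int32(77)), (array([338.02439024, 102.58536585]), np.int32(41)), (array([286.6       , 117.28571429]), np.int32(35)), (array([324.16129032, 154.58064516]), np.int32(31))]
[[ 0.51450706 -0.25541208]
 [ 0.54679612 -0.28656432]
 [ 0.52653139 -0.21216233]
 [ 0.4723627  -0.26716428]]
(array([ 0.5568088 , -0.24387645]), array([0.04384641, 0.04384641, 0.04384641]), np.float64(15.218217183098625))
(array([ 0.50387816, -0.29873865]), array([0.04461126, 0.04461126, 0.04461126]), np.float64(14.568020106346573))
(array([ 0.4828453 , -0.22331307]), array([0.04508673, 0.04508673, 0.04508673]), np.float64(16.26880584796223))
(array([ 0.51522526, -0.25520248]), array([0.04450038, 0.04450038, 0.04450038]), np.float64(-44.645025321351696))
flange z 0.13169394130737036
[(array([330.25, 117.5 ]), np.int32(16)), (array([280.15384615, 145.38461538]), np.int32(13)), (array([328.58823529, 174.8823
[... 2924 characters left out ...]
901 0.16930702]
 [0.52630527 0.20101787 0.16990189]
 [0.52587316 0.19977866 0.16660273]
 [0.52596603 0.19852262 0.1673249 ]
 [0.52457214 0.20859927 0.16616406]
 [0.52460265 0.20733434 0.16640256]
 [0.52487994 0.20603636 0.16848455]
 [0.52533723 0.20473156 0.17191109]
 [0.52490814 0.20352978 0.16871622]
 [0.52506087 0.20226859 0.16986761]
 [0.52463218 0.20103855 0.16667595]
 [0.52471332 0.19977935 0.16729257]
 [0.52336855 0.20734031 0.16655689]
 [0.52330696 0.206089   0.16611832]
 [0.52339217 0.20481821 0.1667497 ]
 [0.52352355 0.20354758 0.16771755]
 [0.52342013 0.20229842 0.16697412]
 [0.52334078 0.20104333 0.1664061 ]
 [0.52183008 0.20485882 0.1645758 ]
 [0.521641   0.20360759 0.16324065]]
```

View pics/crop.png

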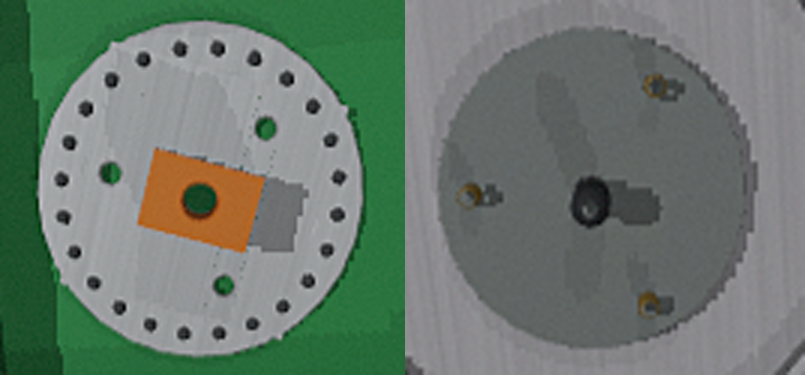

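The crop confirms the hole and stud blobs:
- **Disc:** centre about (0.515, -0.255), yaw about 75.3°.
- **Studs:** centre about (0.529, 0.204), angle about -31.5°, which is 88.5° mod 120.

Next I'll grasp the disc.

```bash
python3 - <<'E'
from h import *
yaw=np.radians(75.25); x,y=0.5152,-0.2553
env.move_to((x,y,0.11),down(yaw)); 
print(env.movel((x,y,0.019),0.08,max_force=12)); print(env.sense()["tool_pos"])
env.grip(0.0,90); s=env.sense(); print(s["width"],s["gripper_force"],s["ft_force"],s["tool_pos"])
f0=s["ft_force"]
env.movel((x,y,0.05),0.05); env.movel((x,y,0.25),0.15); env.hold(0.3)
s=env.sense(); print(s["width"],s["ft_force"],s["torque"],s["t"],s["tool_pos"])
c=env.capture("wrist"); save(c,"held"); np.savez("w_held",W=cloud(c),im=c["image"],rvec=c["rvec"],tvec=c["tvec"],f=[c["fx"],c["fy"],c["cx"],c["cy"]])
E
```

```text
False
[ 0.51579114 -0.25569186  0.01967029]
0.0329591625060627 91.24690845608711 [-0.59432395  0.31127422  3.0428006 ] [ 0.51536163 -0.25551647  0.01944984]
0.033100577567909024 [ 0.02706548 -0.41115998 -4.17294469] [-0.00882505 -0.01370247  0.0378303 ] 15.6583 [ 0.51499557 -0.25519013  0.24947408]
```

View pics/held.png

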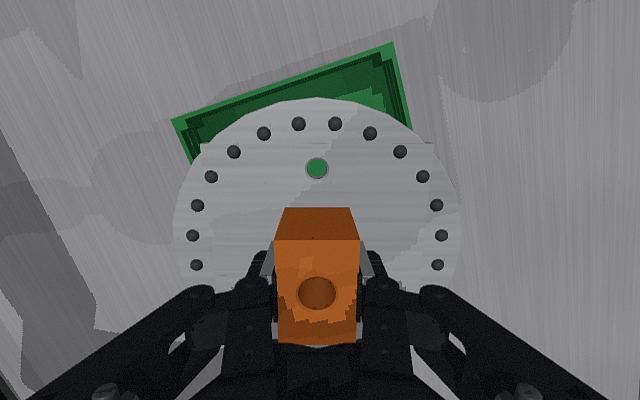

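The disc is held squarely: the bore shows at (317,293) and the first hole at (317,168). From these I'll compute the bore and hole offsets in the tool frame.

```bash
python3 - <<'E'
from ana import *
d=np.load("w_held.npz"); hsv=cv2.cvtColor(d["im"],cv2.COLOR_RGB2HSV); W=d["W"]
yy,xx=np.mgrid[0:400,0:640]
g=(hsv[...,0]>35)&(hsv[...,0]<95)&(hsv[...,1]>60)&(np.hypot(xx-317,yy-168)<15)
hb=blobs(g,20)[0][0]
v=hsv[...,2].astype(float); near=np.hypot(xx-317,yy-293)<24
dk=near&(W[...,2]<np.nanmedian(W[285:300,285:295,2])-0.003); print(dk.sum())
# bore rim by ellipse of dark/orange step
th=cv2.threshold(d["im"][268:320,290:345,0],0,255,cv2.THRESH_OTSU+cv2.THRESH_BINARY_INV)[1]
bb=sorted(blobs(th,50),key=lambda b:-b[1])[:2]; print(bb)
bp=np.array([316.8,293.2]) ; 
if dk.sum()>200: bp=np.array([xx[dk].mean(),yy[dk].mean()])
print("hole px",hb,"bore px",bp, "block top z",np.nanmedian(W[285:300,285:295,2]),"plate z",np.nanmedian(W[120:150,300:330,2]))
t=np.array([0.51500,-0.25519]); zt=0.24947
zp=np.nanmedian(W[140:155,300:330,2])
for zb in (0.285,): 
    b=ray(d,bp,zp+0.042); h=ray(d,hb,zp)
    a=np.radians(75.25); ex=np.array([np.cos(a),np.sin(a)]); ey=np.array([np.sin(a),-np.cos(a)])
    print("bore tool xy",(b-t)@ex,(b-t)@ey,"hole",(h-t)@ex,(h-t)@ey,"ang",np.degrees(np.arctan2(*(h-b)[::-1])),np.linalg.norm(h-b))
E
```

```text
867
[(array([26.25191571, 24.7289272 ]), np.int32(1044))]
hole px [316.57720588 167.22058824] bore px [316.49596309 291.74509804] block top z 0.2848207690998613 plate z 0.24270321793451283
bore tool xy 0.0013830887715546344 0.0015656016139104544 hole 0.04583714957719778 0.0016171531326549561 ang 75.1835565058855 0.044454090696705334
```

```bash
cat > st.py <<'E'
from h import *
def st(k=""):
    env.hold(0.15); s=env.sense(); q=np.array(s["tool_rot"]); 
    yaw=np.degrees((R.from_quat([q[1],q[2],q[3],q[0]])*R.from_euler('x',-np.pi)).as_euler('ZYX')[0])
    print(k,"p",np.round(s["tool_pos"],4),"f",np.round(s["ft_force"],1),"T",np.round(s["torque"],2),"yaw",round(yaw,2),"w",round(s["width"],4),"t",round(s["t"],1)); return s
E
python3 - <<'E'
from st import *
x,y=0.5297,0.2041; D=down(np.radians(88.5))
env.move_to((x,y,0.235),D); st("above")
print(env.movel((x,y,0.195),0.06)); st("low")
for z in (0.184,0.174,0.165):
    r=env.movel((x,y,z),0.03,max_force=6); st(f"{z} {r}")
    if r: break
E
```

```text
above p [0.5302 0.2031 0.235 ] f [-0.1  0.  -4.3] T [ 0.03 -0.    0.04] yaw 88.4 w 0.0331 t 17.5
False
low p [0.5302 0.2043 0.1957] f [ 0.  -0.3 -3.9] T [-0.    0.01 -0.01] yaw 88.5 w 0.0327 t 18.5
0.184 False p [0.5299 0.2041 0.1842] f [-0.6 -0.  -4.5] T [0.07 0.08 0.09] yaw 88.5 w 0.0327 t 19.2
0.174 True p [0.5278 0.2039 0.1789] f [-1.   0.6 -4.4] T [0.13 0.17 0.02] yaw 88.51 w 0.0329 t 19.6
```

```bash
python3 - <<'E'
from st import *
x,y=0.5278,0.2039
for i in range(5):
    z=0.165
    r=env.movel((x,y,z),0.03,max_force=6); s=st(f"{r}")
    if not r: break
    f=s["ft_force"]; x,y=np.array([x,y])+np.clip(0.0006*np.array(f[:2]),-0.001,0.001); print("->",x,y)
E
```

```text
False p [0.5275 0.2039 0.1649] f [-1.4  1.1 -4.3] T [0.2  0.37 0.05] yaw 88.5 w 0.0327 t 20.3
```

```bash
python3 - <<'E'
from st import *
x,y=0.5271,0.2044
env.movel((x,y,0.165),0.02); st("adj")
r=env.movel((x,y,0.1475),0.03,max_force=6); st(f"{r}")
E
```

```text
adj p [0.5275 0.2044 0.1653] f [-0.1 -0.1 -4.4] T [ 0.01 -0.01 -0.03] yaw 88.5 w 0.033 t 20.7
False p [0.5273 0.2045 0.1476] f [ 0.4  0.3 -5.1] T [-0.   -0.02 -0.03] yaw 88.5 w 0.0331 t 21.6
```

```bash
python3 - <<'E'
from st import *
x,y=0.5272,0.2045
r=env.movel((x,y,0.1435),0.01,max_force=4); s=st(f"{r}")
E
```

```text
True p [0.5274 0.2045 0.1464] f [-1.1  0.2  5.6] T [-0.02 -0.24  0.05] yaw 88.51 w 0.0331 t 22.1
```

```bash
python3 - <<'E'
from st import *
env.grip(0.06,20); st("open")
env.grip(0.08); p=env.sense()["tool_pos"]; x,y=p[:2]
env.movel((x,y,0.22),0.08)
env.movel((x,y-0.06,0.36),0.15)
env.move_to((0.44,0.204,0.36),down(0)); st("up"); env.hold(0.2)
c=env.capture("wrist"); W=cloud(c); save(c,"fin")
hsv=cv2.cvtColor(c["image"],cv2.COLOR_RGB2HSV)
rr=np.hypot(W[...,0]-0.5275,W[...,1]-0.2045)
m=(rr<0.064)&(rr>0.05)&(W[...,2]>0.1)
P=W[m]; A=np.c_[P[:,:2]-P[:,:2].mean(0),np.ones(len(P))]; print("plate z plane",np.linalg.lstsq(A,P[:,2],rcond=None)[0])
o=(rr<0.03)&(hsv[...,0]<20)&(hsv[...,1]>150); print("block top",np.nanpercentile(W[o][:,2],[50,90]))
E
```

```text
open p [0.5251 0.2039 0.1439] f [ 0.   0.7 -0.5] T [-0.01  0.01  0.05] yaw 88.5 w 0.0601 t 22.6
up p [0.44  0.204 0.36 ] f [ 0.2 -0.1 -0.2] T [-0.03  0.05  0.  ] yaw -0.0 w 0.0803 t 29.1
plate z plane [0.00036804 0.00043834 0.13972802]
block top [0.18172166 0.18276863]
```

View pics/fin.png

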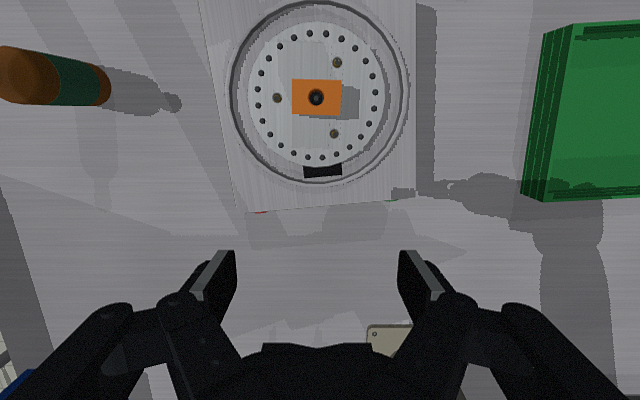

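The disc lies flat, with its plate top at 0.1397 m against the 0.140 m expected. The studs show in the three holes at (337,62), (277,98) and (334,133), the spindle shows in the bore at (316,97), and the gripper is clear.

```bash
python3 -c "
from rig import env
print(env.close_job())"
```

```text
the job is handed in; nothing more can be done
None
```

The grating disc is on the cutter, grip block up, all three studs through its holes and flat on the hub. I lowered it by hand and released it, the bottle, jar and can were not touched, and the job was handed in at about 29 s.

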